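Slide a tall crate of glass blanks into its bay

TASK

Slide the tall, heavy crate of glass blanks that stands free on the bench fully home into the empty bay, until it stands square against the back board. Push it with the fingers low down near its base, so that it slides upright on the bench and never rocks or tips; do not lift it. Leave the low crate, the pen pot, the tumbler and the bowl where they are.

Things in the scene. Friction and masses are not known exactly. Their poses are not given: they have to be found in the camera images.
- crate: the tall slatted crate of pale wood full of glass blanks, 84 mm deep (x), 150 wide (y), 200 high, glass to 226; walls flat, lowest board solid to 75. About 2.2 kg, friction about 0.6: slides at 9 to 18 N; pushed on a wide face in its upper half it tips, low down it slides. Stands free before the bays. Origin at the centre of its underside, x to the wide face away from the robot (within 20 degrees), z up
- bay_empty: plywood stall fixed to the bench, open in front and above, no floor: back board 90 mm high, cheeks 70 high, 12 thick; inside 182 wide, 80 deep. Origin at bench level in the middle of the mouth, x into the bay, y to its left, z up. The empty bay, left or right of the taken one. A crate fully home has its centre 38 mm inside the mouth, its near face 4 mm outside, 16 mm of room each side
- bay_taken: plywood stall fixed to the bench, open in front and above, no floor: back board 90 mm high, cheeks 70 high, 12 thick; inside 182 wide, 80 deep. Origin at bench level in the middle of the mouth, x into the bay, y to its left, z up. This one holds the low crate
- low_crate: low slatted crate of the same plan, 84 by 150 mm, 70 mm high, full of short glass stoppers (to 82 mm), about 1.3 kg, standing home in the taken bay; to be left alone. Origin at the centre of its underside
- pen_pot: terracotta pot of marker pens, 78 mm across and 95 mm high (pens to 150 mm), at the left side of the bench; to be left alone. Origin at the centre of its underside
- tumbler: cut glass tumbler, 76 mm across, 90 mm high, at the right side of the bench; to be left alone. Origin at the centre of its underside
- bowl: glass bowl, 110 mm across, 60 mm high, at the left of the bays; to be left alone. Origin at the centre of its underside

How it is judged:
By the outcome, as a careful person would: the job done as asked, in the order asked, and still so for the second after the job is handed in, with the robot touching nothing.
It also fails if it takes over 58 s, if anything falls off the work surface, if the arm or the gripper's body presses on something with over 40 N, if the wrist force passes 120 N, or if a joint passes its speed limit or range.

ROBOT

A 7-joint arm with a two-finger parallel gripper is mounted at the origin on the work surface. World frame = base frame: x ahead of the robot, y to its left, z up, the work surface at z = 0. Lengths are in m, angles in degrees, forces in N, time in s.
With the tool pointing down it reaches from about 0.4 to 0.75 m from the base axis. Payload 19.5 kg.
Tool frame: the origin (TCP) lies on the centre line of the jaws, within the pads' length; the fingertips stand 22 mm ahead of it and the grasp point (between the pads) lies 3 mm ahead of it; z points along the fingers, x is the direction in which the jaws open and shut, and the axes are right-handed (so a half turn about z gives the same grasp; the last joint's range is limited). The gripper opens to 85 mm and grips with 20 to 120 N. Pads are 22 mm wide; open, the fingers measure 114 mm over their backs; the gripper's body (76 mm by 85 mm) begins 54 mm behind the grasp point. The pads swing forward as they close: fully open they stand 13 mm farther back than shut.
Start: joints at [68.829, 40.479, -1.581, 85.061, 1.261, 54.483, -4.326], TCP at [0.185, -0.544, 0.253] pointing down, gripper open.
Joint ranges: [-155.06, 155.06], [-18.47, 123.98], [-90, 86.84], [0, 140.48], [-83.41, 263.41], [0, 116], [-161.91, 161.91]. Speed limits (degrees/s): [108.29, 108.29, 147.25, 147.25, 172.46, 172.46, 172.46].

INTERFACE

Orientations are given as [roll, pitch, yaw] about the fixed x, y, z axes, in that order (R = Rz(yaw) Ry(pitch) Rx(roll)).
In Python, from plant import robot, cams, ticket gives the robot as it stands.
- The arm moves only by the tool move_arm, never from a script. Its argument "motion" is a list of rows, each an object of numbers: "dx", "dy", "dz": the shift along the tool's x, y, z in units of 0.05 m (1.0 is 0.05 m); "ax", "ay", "az": the turn, a rotation vector about the tool's x, y, z in units of 1.5 rad (1.0 is 1.5 rad); "gripper": the opening, from -1 (shut) to 1 (fully open). In form: [{"dx": .., "dy": .., "dz": .., "ax": .., "ay": .., "az": .., "gripper": ..}, ...]. A call has exactly 10 rows; each row shifts and turns the pose as measured when the row begins, along the tool's axes as they then stand; what a row does not reach is not made up. A row lasts 1/8 s, in which the tool goes at most 62.5 mm and 10.7 degrees, less where a joint would pass 70% of its speed; a pose out of reach is approached as far as the arm can. A call with a number of a shift or a turn outside -1 to 1 is refused whole. A call with a gripper value outside its range is refused whole. The fingers move at their own pace and stop on an object; the grip force is fixed at half the most. Time passes only in rows, so rows that do not move let the fingers close, or fill a call up. It gives the time, the measured TCP pose, the force and the opening at its end, in the units of the state.
- robot.get_obs(): the state, without advancing time (a new reading comes with each control period).
- cams.read_camera(name): name is "side" or "top" or "wrist"; returns a dict with "pixels" (480x640x3 uint8, red, green, blue), "fx", "fy", "cx", "cy" (pixels), "view" (4x4, takes a point from world to camera coordinates). Camera axes: x right, y down, z forward; pixel columns grow to the right and rows downward; lengths in m; the calibration is good to about 2 mm. A picture is of the moment at which its call begins. There is no depth.
- ticket.hand_in(): hands the job in, once; it reports no verdict.
The state is a dict: "clock": time; "qpos": joint angles; "dq": joint speeds; "tau": joint torques, N m; "position": TCP position; "eef_rot": TCP orientation; "wrist_force": force on the tool from outside, world axes, zero at the start; "moment": the same for the moment, N m; "opening": opening from 0.0 (shut) to 1.0 (fully open).
Only numpy, scipy, OpenCV 4.12 (cv2) and the standard library are available. Lean on these libraries where they do the work, as an engineer would, in place of code of your own. Each camera call takes 0.05 s, during which the arm holds its last target. There are 200 camera calls.

## Working session

There is one attempt and no reset: what is moved stays moved. The work goes in short steps, Python scripts to look and compute and a tool call to move; the robot and the scene stay as the last step left them, time stands still between calls to the robot, and variables do not carry over. Pictures are saved under pics/ and viewed, about 8 in all and at most 12, crops included, and the job is handed in when it is done.

Besides the shell and the picture viewer there is one more tool, called as name(argument=value, ...), one argument or row to a line, values as JSON. move_arm: Moves the arm, as the interface text tells. Its arguments: {"type":"object","properties":{"motion":{"type":"array"}},"required":["motion"]}

```bash
mkdir -p pics
python3 - <<'E'
from plant import robot,cams
import cv2,numpy as np
print(robot.get_obs())
for n in("top","side"):
    c=cams.read_camera(n);cv2.imwrite(f"pics/{n}0.png",c["pixels"][:,:,::-1]);print(n,c["fx"],c["fy"],c["cx"],c["cy"]);print(np.array(c["view"]).round(4))
E
```

```text
{'clock': 0.0, 'qpos': array([68.83111376, 40.51220197, -1.5820215 , 85.08495099,  1.26150177,
       54.4832243 , -4.32519598]), 'dq': array([-0.04380702, -0.02408438, -0.02155556,  0.0133701 , -0.02359841,
       -0.01180523,  0.0219873 ]), 'tau': array([-2.98217064e-04, -8.83214307e+01,  1.23458080e+00, -2.36165428e+01,
        1.68710563e-02,  6.56157994e-03, -4.09235713e-05]), 'position': array([ 0.18502215, -0.54415588,  0.25284252]), 'eef_rot': array([ 1.79996907e+02,  6.29416312e-02, -7.12193560e+01]), 'wrist_force': array([-0.07007676,  0.4653266 ,  0.06589185]), 'moment': array([-0.00692452,  0.00651447,  0.00969999]), 'opening': 1.0020940963461051}
top 568.3762784991361 568.3762784991361 322.67289136878475 235.93160935251865
[[-2.7200e-02 -9.9960e-01  1.0000e-04  3.9300e-02]
 [-9.8600e-01  2.6800e-02 -1.6460e-01  5.6220e-01]
 [ 1.6460e-01 -4.6000e-03 -9.8640e-01  1.1185e+00]
 [ 0.0000e+00  0.0000e+00  0.0000e+00  1.0000e+00]]
side 448.4438808591753 448.4438808591753 321.7252250221488 234.82215418526602
[[-0.9378 -0.3465  0.0218  0.5227]
 [-0.2279  0.567  -0.7916  0.159 ]
 [ 0.2619 -0.7473 -0.6107  0.7946]
 [ 0.      0.      0.      1.    ]]
```

View pics/top0.png

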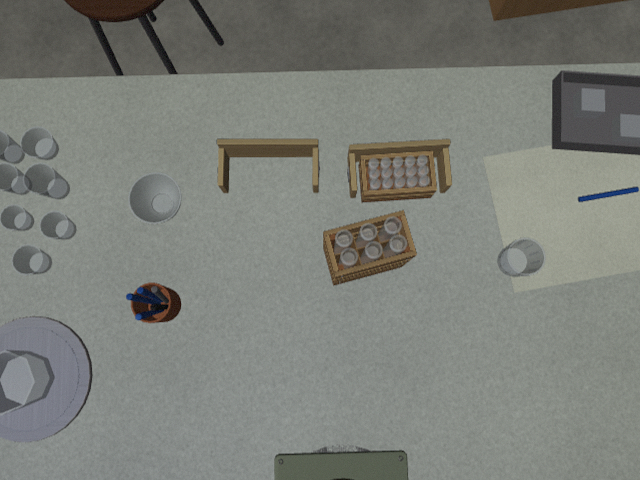

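View pics/side0.png

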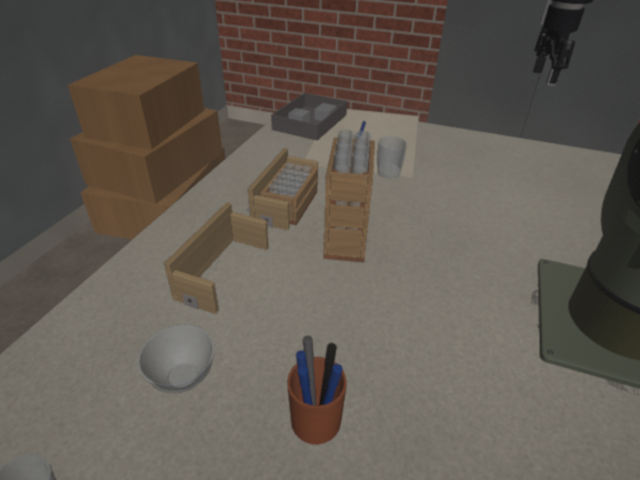

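The top view shows the empty bay on the left (px 218–319, rows 140–190). The taken bay is on the right. The tall crate's top rim has corners near (323,232), (404,211), (415,255) and (335,282). The side view shows the crate standing clear of everything.

```bash
cat > h.py <<'E'
import cv2,numpy as np
from plant import robot,cams
def ray(c,u,v,z):
    V=np.array(c["view"]);R=V[:3,:3];o=-R.T@V[:3,3]
    d=R.T@np.array([(u-c["cx"])/c["fx"],(v-c["cy"])/c["fy"],1]);return o+d*(z-o[2])/d[2]
def proj(c,p):
    q=np.array(c["view"])@np.append(p,1);return np.array([c["fx"]*q[0]/q[2]+c["cx"],c["fy"]*q[1]/q[2]+c["cy"]])
def wood(c):
    h=cv2.cvtColor(c["pixels"],cv2.COLOR_RGB2HSV);return cv2.inRange(h,(8,60,40),(28,255,255))
E
python3 - <<'E'
from h import *
c=cams.read_camera("top");m=wood(c)
im=cv2.resize(c["pixels"][130:290,200:460,::-1],None,fx=3,fy=3,interpolation=cv2.INTER_CUBIC);cv2.imwrite("pics/crop1.png",im)
for k in cv2.findContours(m,cv2.RETR_EXTERNAL,cv2.CHAIN_APPROX_NONE)[0]:
    if cv2.contourArea(k)>150:
        a=cv2.approxPolyDP(k,3,True)[:,0];print(cv2.contourArea(k),a.tolist())
E
```

```text
513.5 [[140, 286], [151, 291], [151, 286], [156, 285], [169, 300], [161, 303], [168, 305], [163, 312], [153, 315], [153, 319], [141, 320], [166, 321], [176, 315], [174, 312], [180, 307], [174, 301], [178, 298], [174, 291], [156, 283]]
4552.0 [[403, 210], [323, 232], [323, 248], [333, 284], [399, 267], [416, 254]]
5213.0 [[449, 139], [350, 145], [350, 196], [356, 192], [357, 160], [362, 201], [430, 197], [436, 189], [434, 156], [440, 192], [451, 184]]
2155.0 [[217, 139], [218, 185], [224, 192], [228, 189], [229, 156], [312, 156], [313, 191], [317, 192], [316, 139]]
1338.5 [[489, 2], [496, 20], [627, 0]]
1084.0 [[65, 1], [86, 16], [95, 18], [95, 14], [103, 20], [133, 14], [155, 0]]
```

View pics/crop1.png

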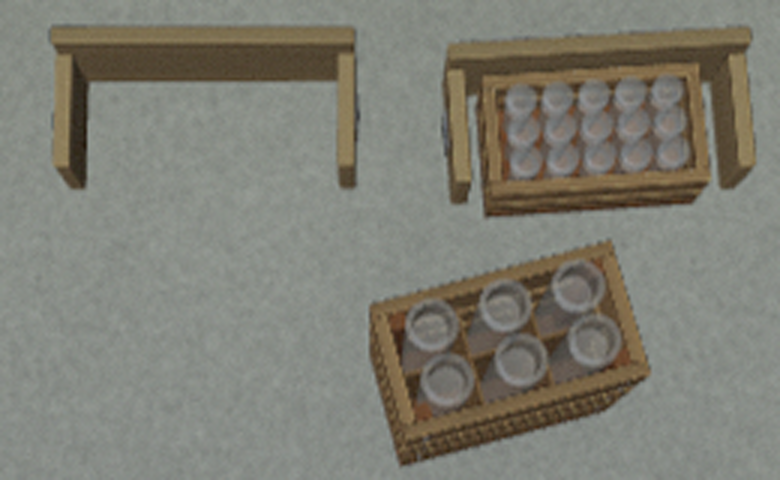

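The crop confirms the crate's rim and base corners, and the bay's mouth at base pixels (228.7,192) and (312.7,192).

Run:
```python
from h import *
c=cams.read_camera("top");s=cams.read_camera("side")
def tri(p,q):
    P=lambda c:np.array([[c["fx"],0,c["cx"]],[0,c["fy"],c["cy"]],[0,0,1.]])@np.array(c["view"])[:3]
    X=cv2.triangulatePoints(P(c),P(s),np.float64(p).reshape(2,1),np.float64(q).reshape(2,1));return (X[:3]/X[3]).ravel().round(3)
f=lambda x,y:(200+x/3-.33,130+y/3-.33)
T=[ray(c,*f(*p),.2) for p in[(403,435),(370,303),(612,242),(648,375)]];T=np.array(T)
print("crate top NL FL FR NR",T.round(3).tolist(),"sides",np.linalg.norm(np.roll(T,-1,0)-T,axis=1).round(3),"centre",T.mean(0).round(3))
e=T[2]-T[1];e2=T[3]-T[0];print("yaw",[np.degrees(np.arctan2(-v[0]*-1,-v[1])).round(1) for v in(e,e2)])
print("base NL NR",[ray(c,*f(*p),0).round(3) for p in[(403,465),(603,410)]])
for n,p,z in[("Lin mouth",(86,187),0),("Rin mouth",(338,187),0),("Lback",(90,80),0),("Rback",(338,80),0),("LtopF out",(54,167),.07),("LtopF in",(72,167),.07),("RtopFin",(338,165),.07),("RtopFout",(356,165),.07),("backtop L",(50,44),.09),("backtopR",(355,44),.09)]:print(n,ray(c,*f(*p),z).round(3))
print("tri crate NL?FL top",tri(f(403,435),(370,192)),tri(f(370,303),(330,190)))
for p in[(.5,0,.2)]:print(proj(s,p))
print("crate corners in side",[proj(s,t).round(0) for t in T])
```

```text
crate top NL FL FR NR [[0.468, 0.007, 0.2], [0.547, 0.024, 0.2], [0.58, -0.121, 0.2], [0.499, -0.139, 0.2]] sides [0.081 0.149 0.082 0.149] centre [ 0.524 -0.057  0.2  ]
yaw [np.float64(12.8), np.float64(12.2)]
base NL NR [array([0.466, 0.003, 0.   ]), array([ 0.501, -0.139,  0.   ])]
Lin mouth [0.673 0.225 0.   ]
Rin mouth [0.668 0.043 0.   ]
Lback [0.753 0.222 0.   ]
Rback [0.748 0.042 0.   ]
LtopF out [0.669 0.235 0.07 ]
LtopF in [0.669 0.223 0.07 ]
RtopFin [0.666 0.042 0.07 ]
RtopFout [0.665 0.03  0.07 ]
backtop L [0.75  0.235 0.09 ]
backtopR [0.744 0.029 0.09 ]
tri crate NL?FL top [0.469 0.006 0.168] [0.547 0.022 0.166]
[354.17032082 171.5938777 ]
crate corners in side [array([370., 177.]), array([325., 173.]), array([334., 137.]), array([374., 140.])]
```

Run:
```python
import cv2
a=cv2.imread("pics/side0.png")[120:320,160:400];cv2.imwrite("pics/crop2.png",cv2.resize(a,None,fx=3,fy=3,interpolation=cv2.INTER_CUBIC))
```

```text
(no output)
```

View pics/crop2.png

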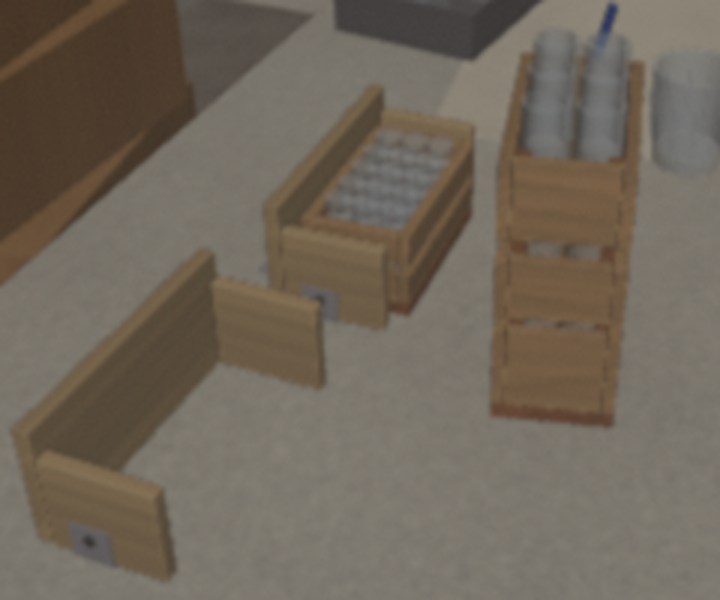

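The crate is at about (0.524,-0.057) with yaw +12.5°, and its sides measure 81 x 149 mm. The side view's rim corner, near (371,174), agrees with z = 0.2. The empty bay's mouth is centred at (0.670,0.134) with yaw about -1.6°, and the target crate centre is about (0.708,0.133). The plan has two pushes:
1. Push the right end face leftward, turning the crate square as it goes.
2. Push the near wide face into the bay.

Both pushes use a tilted tool, so that only the fingertips touch the crate.

```bash
cat >> h.py <<'E'
from scipy.spatial.transform import Rotation as Ro
from scipy.linalg import logm,expm
def pose(tip,yaw_push,tilt,flip=False):
    """TCP pose for fingertip centre 'tip', pushing along heading yaw_push (deg), tool tilted forward by tilt."""
    a,t=np.radians(yaw_push),np.radians(tilt);h=np.array([np.cos(a),np.sin(a),0])
    z=np.sin(t)*h+np.array([0,0,-np.cos(t)]);x=np.array([np.sin(a),-np.cos(a),0])*(-1 if flip else 1)
    T=np.eye(4);T[:3,:3]=np.c_[x,np.cross(z,x),z];T[:3,3]=np.array(tip)-.022*z;return T
def cur():
    o=robot.get_obs();T=np.eye(4);T[:3,:3]=Ro.from_euler("xyz",o["eef_rot"],degrees=True).as_matrix();T[:3,3]=o["position"];return T
def rows(A,B,n):
    D=expm(np.real(logm(np.linalg.inv(A)@B))/n);w=Ro.from_matrix(D[:3,:3]).as_rotvec()
    print(n,"rows d",(D[:3,3]/.05).round(3),"a",(w/1.5).round(4),"deg/row",np.degrees(np.linalg.norm(w)).round(1),"total mm",((B-A)[:3,3]*1e3).round(0))
def tip(T):return T[:3,3]+.022*T[:3,2]
E
python3 - <<'E'
from h import *
c=cams.read_camera("top")
print("tumbler rim",ray(c,520,242,.09),ray(c,540,257,.09),"base",ray(c,514,262,0))
A=cur()
for fl in(0,1):
  B=pose((.547,-.162,.14),102.5,35,fl);print(fl,Ro.from_matrix(B[:3,:3]).as_euler("xyz",degrees=True).round(1));rows(A,B,20)
  w=Ro.from_matrix(A[:3,:3].T@B[:3,:3]).as_rotvec();print(np.degrees(w).round(1))
print((A[:3,:3].T@(B-A)[:3,3]).round(3), B[:3,3].round(3))
E
```

```text
tumbler rim [ 0.53309823 -0.36390009  0.09      ] [ 0.50232813 -0.40058462  0.09      ] base [ 0.5038488  -0.37959091  0.        ]
0 [-145.    -0.    12.5]
20 rows d [ 0.143 -0.513  0.243] a [ 0.0166 -0.0148 -0.0471] deg/row 4.5 total mm [365. 370. -95.]
[ 28.5 -25.5 -80.9]
1 [ 145.     0.  -167.5]
20 rows d [-0.534 -0.214  0.089] a [-0.0153 -0.017   0.0541] deg/row 5.0 total mm [365. 370. -95.]
[-26.2 -29.3  93. ]
[-0.233 -0.464  0.095] [ 0.55  -0.174  0.158]
```

move_arm(
  motion=[
    {"dx": -0.37,"dy": -0.9,"dz": -0.06,"ax": 0,"ay": 0,"az": 0,"gripper": -0.2},
    {"dx": -0.37,"dy": -0.9,"dz": -0.06,"ax": 0,"ay": 0,"az": 0,"gripper": -0.2},
    {"dx": -0.37,"dy": -0.9,"dz": -0.06,"ax": 0,"ay": 0,"az": 0,"gripper": -0.2},
    {"dx": -0.37,"dy": -0.9,"dz": -0.06,"ax": 0,"ay": 0,"az": 0,"gripper": -0.2},
    {"dx": -0.37,"dy": -0.9,"dz": -0.06,"ax": 0,"ay": 0,"az": 0,"gripper": -0.2},
    {"dx": -0.37,"dy": -0.9,"dz": -0.06,"ax": 0,"ay": 0,"az": 0,"gripper": -0.2},
    {"dx": -0.37,"dy": -0.9,"dz": -0.06,"ax": 0,"ay": 0,"az": 0,"gripper": -0.2},
    {"dx": -0.37,"dy": -0.9,"dz": -0.06,"ax": 0,"ay": 0,"az": 0,"gripper": -0.2},
    {"dx": -0.37,"dy": -0.9,"dz": -0.06,"ax": 0,"ay": 0,"az": 0,"gripper": -0.2},
    {"dx": 0,"dy": 0,"dz": 0,"ax": 0,"ay": 0,"az": 0,"gripper": -0.2},
  ],
)

```text
clock: 1.55
position: [0.5251, -0.2467, 0.28]
eef_rot: [-180.0, 0.1, -71.3]
wrist_force: [-0.2, -0.3, -0.3]
opening: 0.402
```

Run:
```python
from h import *
A=cur();print(A[:3,3],robot.get_obs()["qpos"].round(0))
B=pose((.548,-.166,.16),102.5,35);rows(A,B,10)
D=np.linalg.inv(A)@B
for k in range(0,11,2):
    M=A@expm(np.real(logm(D))*k/10);print(tip(M).round(3))
```

```text
[ 0.52514779 -0.24665446  0.27995766] [ 21.  39.   2.  81.  -2.  59. -48.]
10 rows d [-0.003 -0.096  0.244] a [ 0.0331 -0.0297 -0.0942] deg/row 9.0 total mm [  26.   68. -102.]
[ 0.525 -0.247  0.258]
[ 0.535 -0.239  0.234]
[ 0.544 -0.226  0.212]
[ 0.55  -0.209  0.192]
[ 0.551 -0.188  0.175]
[ 0.548 -0.166  0.16 ]
```

move_arm(
  motion=[
    {"dx": 0,"dy": -0.096,"dz": 0.244,"ax": 0.033,"ay": -0.03,"az": -0.094,"gripper": -0.2},
    {"dx": 0,"dy": -0.096,"dz": 0.244,"ax": 0.033,"ay": -0.03,"az": -0.094,"gripper": -0.2},
    {"dx": 0,"dy": -0.096,"dz": 0.244,"ax": 0.033,"ay": -0.03,"az": -0.094,"gripper": -0.2},
    {"dx": 0,"dy": -0.096,"dz": 0.244,"ax": 0.033,"ay": -0.03,"az": -0.094,"gripper": -0.2},
    {"dx": 0,"dy": -0.096,"dz": 0.244,"ax": 0.033,"ay": -0.03,"az": -0.094,"gripper": -0.2},
    {"dx": 0,"dy": -0.096,"dz": 0.244,"ax": 0.033,"ay": -0.03,"az": -0.094,"gripper": -0.2},
    {"dx": 0,"dy": -0.096,"dz": 0.244,"ax": 0.033,"ay": -0.03,"az": -0.094,"gripper": -0.2},
    {"dx": 0,"dy": -0.096,"dz": 0.244,"ax": 0.033,"ay": -0.03,"az": -0.094,"gripper": -0.2},
    {"dx": 0,"dy": -0.096,"dz": 0.244,"ax": 0.033,"ay": -0.03,"az": -0.094,"gripper": -0.2},
    {"dx": 0,"dy": -0.096,"dz": 0.244,"ax": 0.033,"ay": -0.03,"az": -0.094,"gripper": -0.2},
  ],
)

```text
clock: 2.8
position: [0.5478, -0.1824, 0.1755]
eef_rot: [-144.2, -0.6, 14.5]
wrist_force: [0.1, 0.7, -0.5]
opening: 0.399
```

Run:
```python
from h import *
A=cur();print(tip(A),robot.get_obs()["qpos"].round(0),robot.get_obs()["eef_rot"])
B=pose((.550,-.168,.03),102.5,35);rows(A,B,9)
```

```text
[ 0.54480169 -0.16994437  0.15763547] [ 42.  62. -37.  66.   2.  77.  31.] [-144.21328807   -0.61136235   14.54886834]
9 rows d [0.01  0.163 0.232] a [-0.001   0.0009  0.0026] deg/row 0.3 total mm [   5.    2. -127.]
```

move_arm(
  motion=[
    {"dx": 0.01,"dy": 0.163,"dz": 0.232,"ax": -0.001,"ay": 0.001,"az": 0.0026,"gripper": -0.2},
    {"dx": 0.01,"dy": 0.163,"dz": 0.232,"ax": -0.001,"ay": 0.001,"az": 0.0026,"gripper": -0.2},
    {"dx": 0.01,"dy": 0.163,"dz": 0.232,"ax": -0.001,"ay": 0.001,"az": 0.0026,"gripper": -0.2},
    {"dx": 0.01,"dy": 0.163,"dz": 0.232,"ax": -0.001,"ay": 0.001,"az": 0.0026,"gripper": -0.2},
    {"dx": 0.01,"dy": 0.163,"dz": 0.232,"ax": -0.001,"ay": 0.001,"az": 0.0026,"gripper": -0.2},
    {"dx": 0.01,"dy": 0.163,"dz": 0.232,"ax": -0.001,"ay": 0.001,"az": 0.0026,"gripper": -0.2},
    {"dx": 0.01,"dy": 0.163,"dz": 0.232,"ax": -0.001,"ay": 0.001,"az": 0.0026,"gripper": -0.2},
    {"dx": 0.01,"dy": 0.163,"dz": 0.232,"ax": -0.001,"ay": 0.001,"az": 0.0026,"gripper": -0.2},
    {"dx": 0.01,"dy": 0.163,"dz": 0.232,"ax": -0.001,"ay": 0.001,"az": 0.0026,"gripper": -0.2},
    {"dx": 0,"dy": 0,"dz": 0,"ax": 0,"ay": 0,"az": 0,"gripper": -0.2},
  ],
)

```text
clock: 4.05
position: [0.552, -0.1823, 0.0379]
eef_rot: [-145.2, 0.2, 11.8]
wrist_force: [-0.0, 0.2, 0.9]
opening: 0.403
```

Run:
```python
from h import *
A=cur();print("tip",tip(A),robot.get_obs()["eef_rot"])
t=cams.read_camera("top")["pixels"][160:310,280:540,::-1];s=cams.read_camera("side")["pixels"][60:300,240:480,::-1]
a=cv2.resize(t,(400,231));b=cv2.resize(s,(400,400));cv2.imwrite("pics/c3.png",np.vstack([a,b]) if 0 else np.hstack([cv2.copyMakeBorder(a,0,169,0,0,0),b]))
C=np.array([.524,-.057]);
f=lambda yc:np.array([-np.sin(np.radians(yc)),np.cos(np.radians(yc))])
E=pose((*(C-f(12.5)*.084),.03),102.5,35);F=pose((*(np.array([.506,.139])-f(-1.6)*.084),.03),88.4,35)
print("to contact");rows(A,E,10);print("arc");rows(E,F,40)
```

```text
tip [ 0.54935212 -0.17002016  0.01987198] [-145.21194281    0.21550681   11.80141345]
to contact
10 rows d [-0.001 -0.064  0.02 ] a [ 0.0002 -0.0003 -0.0008] deg/row 0.1 total mm [-7. 31. 10.]
arc
40 rows d [-0.011 -0.081  0.057] a [0.     0.0024 0.0034] deg/row 0.4 total mm [-42. 194.   0.]
```

View pics/c3.png

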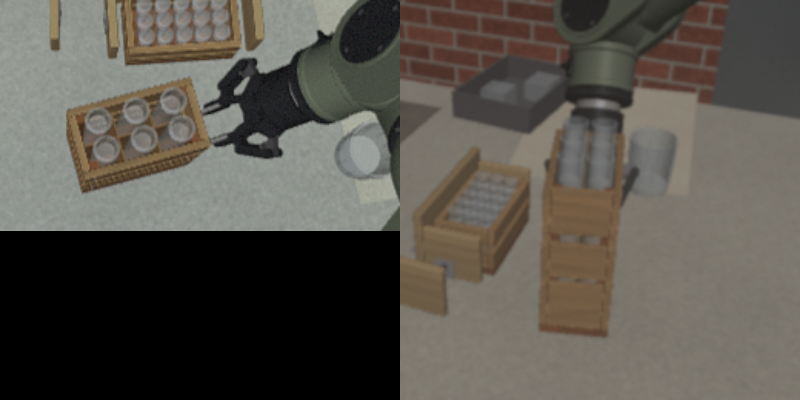

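The crop shows the two fingertips facing the crate's right end, with the body well behind and clear of the tumbler.

move_arm(
  motion=[
    {"dx": 0,"dy": -0.07,"dz": 0.02,"ax": 0,"ay": 0,"az": -0.001,"gripper": -0.2},
    {"dx": 0,"dy": -0.07,"dz": 0.02,"ax": 0,"ay": 0,"az": -0.001,"gripper": -0.2},
    {"dx": 0,"dy": -0.07,"dz": 0.02,"ax": 0,"ay": 0,"az": -0.001,"gripper": -0.2},
    {"dx": 0,"dy": -0.07,"dz": 0.02,"ax": 0,"ay": 0,"az": -0.001,"gripper": -0.2},
    {"dx": 0,"dy": -0.07,"dz": 0.02,"ax": 0,"ay": 0,"az": -0.001,"gripper": -0.2},
    {"dx": 0,"dy": -0.07,"dz": 0.02,"ax": 0,"ay": 0,"az": -0.001,"gripper": -0.2},
    {"dx": 0,"dy": -0.07,"dz": 0.02,"ax": 0,"ay": 0,"az": -0.001,"gripper": -0.2},
    {"dx": 0,"dy": -0.07,"dz": 0.02,"ax": 0,"ay": 0,"az": -0.001,"gripper": -0.2},
    {"dx": 0,"dy": -0.07,"dz": 0.02,"ax": 0,"ay": 0,"az": -0.001,"gripper": -0.2},
    {"dx": 0,"dy": -0.07,"dz": 0.02,"ax": 0,"ay": 0,"az": -0.001,"gripper": -0.2},
  ],
)

```text
clock: 5.4
position: [0.5453, -0.1485, 0.0523]
eef_rot: [-145.5, -0.5, 12.5]
wrist_force: [1.4, -11.2, -6.4]
opening: 0.4
```

Run:
```python
from h import *
A=cur();print("tip",tip(A),robot.get_obs()["eef_rot"])
f=lambda yc:np.array([-np.sin(np.radians(yc)),np.cos(np.radians(yc))])
F=pose((*(np.array([.506,.139])-f(-1.6)*.084),.03),88.4,35)
rows(A,F,40)
```

```text
tip [ 0.54270204 -0.13626898  0.03417361] [-145.53490675   -0.46797817   12.50282014]
40 rows d [-0.012 -0.079  0.057] a [0.0001 0.0022 0.0034] deg/row 0.4 total mm [-42. 191.  -4.]
```

move_arm(
  motion=[
    {"dx": -0.012,"dy": -0.085,"dz": 0.062,"ax": 0,"ay": 0.0022,"az": 0.0034,"gripper": -0.2},
    {"dx": -0.012,"dy": -0.085,"dz": 0.062,"ax": 0,"ay": 0.0022,"az": 0.0034,"gripper": -0.2},
    {"dx": -0.012,"dy": -0.085,"dz": 0.062,"ax": 0,"ay": 0.0022,"az": 0.0034,"gripper": -0.2},
    {"dx": -0.012,"dy": -0.085,"dz": 0.062,"ax": 0,"ay": 0.0022,"az": 0.0034,"gripper": -0.2},
    {"dx": -0.012,"dy": -0.085,"dz": 0.062,"ax": 0,"ay": 0.0022,"az": 0.0034,"gripper": -0.2},
    {"dx": -0.012,"dy": -0.085,"dz": 0.062,"ax": 0,"ay": 0.0022,"az": 0.0034,"gripper": -0.2},
    {"dx": -0.012,"dy": -0.085,"dz": 0.062,"ax": 0,"ay": 0.0022,"az": 0.0034,"gripper": -0.2},
    {"dx": -0.012,"dy": -0.085,"dz": 0.062,"ax": 0,"ay": 0.0022,"az": 0.0034,"gripper": -0.2},
    {"dx": -0.012,"dy": -0.085,"dz": 0.062,"ax": 0,"ay": 0.0022,"az": 0.0034,"gripper": -0.2},
    {"dx": -0.012,"dy": -0.085,"dz": 0.062,"ax": 0,"ay": 0.0022,"az": 0.0034,"gripper": -0.2},
  ],
)

```text
clock: 6.65
position: [0.5377, -0.1272, 0.0528]
eef_rot: [-148.6, -1.6, 7.4]
wrist_force: [0.1, -25.9, 18.1]
opening: 0.403
```

```bash
cat > look.py <<'E'
from h import *
def crate(tag=None):
    c=cams.read_camera("top")
    A=cur();print("tip",tip(A).round(3),robot.get_obs()["eef_rot"].round(1))
    ks=[k for k in cv2.findContours(wood(c),cv2.RETR_EXTERNAL,cv2.CHAIN_APPROX_NONE)[0] if 3000<cv2.contourArea(k)]
    for k in ks:
        a=cv2.approxPolyDP(k,3,True)[:,0];print(int(cv2.contourArea(k)),a.tolist(),"far/left pts @z.2:",[ray(c,*p,.2)[:2].round(3).tolist() for p in a])
    if tag:cv2.imwrite(f"pics/{tag}.png",cv2.resize(c["pixels"][120:320,180:460,::-1],None,fx=2.8,fy=2.8,interpolation=cv2.INTER_CUBIC))
f=lambda yc:np.array([-np.sin(np.radians(yc)),np.cos(np.radians(yc))])
E
python3 - <<'E'
from look import *
crate()
F=pose((*(np.array([.506,.139])-f(-1.6)*.084),.03),88.4,35)
rows(cur(),F,30)
E
```

```text
tip [ 0.537 -0.115  0.034] [-148.6   -1.6    7.4]
4497 [[392, 214], [311, 230], [320, 283], [389, 270], [402, 259]] far/left pts @z.2: [[0.574, -0.1], [0.549, 0.045], [0.454, 0.032], [0.474, -0.09], [0.492, -0.114]]
5209 [[449, 139], [349, 145], [350, 196], [354, 197], [357, 160], [362, 201], [430, 197], [436, 190], [434, 156], [440, 192], [451, 184]] far/left pts @z.2: [[0.711, -0.211], [0.704, -0.028], [0.609, -0.026], [0.607, -0.034], [0.676, -0.041], [0.599, -0.048], [0.603, -0.17], [0.616, -0.182], [0.679, -0.182], [0.612, -0.189], [0.626, -0.209]]
30 rows d [-0.017 -0.094  0.065] a [0.0014 0.0014 0.0032] deg/row 0.3 total mm [-34. 169.  -5.]
```

move_arm(
  motion=[
    {"dx": -0.02,"dy": -0.14,"dz": 0.09,"ax": 0.004,"ay": 0.0014,"az": 0.0015,"gripper": -0.2},
    {"dx": -0.02,"dy": -0.14,"dz": 0.09,"ax": 0.004,"ay": 0.0014,"az": 0.0015,"gripper": -0.2},
    {"dx": -0.02,"dy": -0.14,"dz": 0.09,"ax": 0.004,"ay": 0.0014,"az": 0.0015,"gripper": -0.2},
    {"dx": -0.02,"dy": -0.14,"dz": 0.09,"ax": 0.004,"ay": 0.0014,"az": 0.0015,"gripper": -0.2},
    {"dx": -0.02,"dy": -0.14,"dz": 0.09,"ax": 0.004,"ay": 0.0014,"az": 0.0015,"gripper": -0.2},
    {"dx": -0.02,"dy": -0.14,"dz": 0.09,"ax": 0.004,"ay": 0.0014,"az": 0.0015,"gripper": -0.2},
    {"dx": -0.02,"dy": -0.14,"dz": 0.09,"ax": 0.004,"ay": 0.0014,"az": 0.0015,"gripper": -0.2},
    {"dx": -0.02,"dy": -0.14,"dz": 0.09,"ax": 0.004,"ay": 0.0014,"az": 0.0015,"gripper": -0.2},
    {"dx": -0.02,"dy": -0.14,"dz": 0.09,"ax": 0.004,"ay": 0.0014,"az": 0.0015,"gripper": -0.2},
    {"dx": -0.02,"dy": -0.14,"dz": 0.09,"ax": 0.004,"ay": 0.0014,"az": 0.0015,"gripper": -0.2},
  ],
)

```text
clock: 7.95
position: [0.5273, -0.0717, 0.0524]
eef_rot: [-147.7, -3.1, 3.9]
wrist_force: [1.5, -21.3, 12.0]
opening: 0.4
```

Run:
```python
from look import *
crate("p1")
F=pose((*(np.array([.506,.139])-f(-1.6)*.084),.03),88.4,35)
rows(cur(),F,20)
```

```text
tip [ 0.527 -0.059  0.034] [-147.7   -3.1    3.9]
4535 [[363, 219], [282, 227], [284, 268], [291, 282], [361, 275], [369, 265]] far/left pts @z.2: [[0.566, -0.048], [0.556, 0.097], [0.482, 0.094], [0.457, 0.082], [0.466, -0.041], [0.483, -0.055]]
5210 [[449, 139], [350, 145], [350, 196], [356, 192], [357, 160], [362, 201], [430, 197], [436, 190], [434, 156], [440, 192], [451, 184]] far/left pts @z.2: [[0.711, -0.211], [0.704, -0.03], [0.609, -0.026], [0.616, -0.037], [0.676, -0.041], [0.599, -0.048], [0.603, -0.17], [0.616, -0.182], [0.679, -0.182], [0.612, -0.189], [0.626, -0.209]]
20 rows d [-0.021 -0.093  0.066] a [0.0015 0.0003 0.0037] deg/row 0.3 total mm [-24. 113.  -4.]
```

View pics/p1.png

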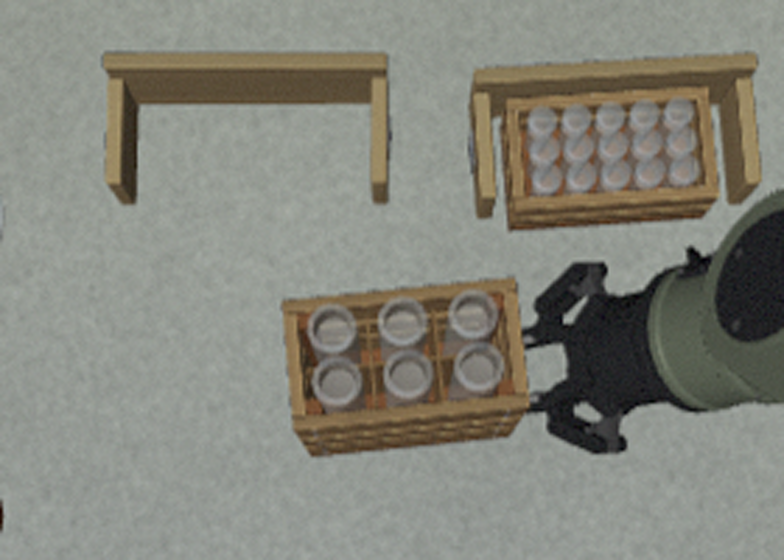

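Crate yaw is now about 4°, and it is moving left evenly with the fingers flush. I'll continue.

move_arm(
  motion=[
    {"dx": -0.02,"dy": -0.14,"dz": 0.09,"ax": 0.005,"ay": 0,"az": -0.001,"gripper": -0.2},
    {"dx": -0.02,"dy": -0.14,"dz": 0.09,"ax": 0.005,"ay": 0,"az": -0.001,"gripper": -0.2},
    {"dx": -0.02,"dy": -0.14,"dz": 0.09,"ax": 0.005,"ay": 0,"az": -0.001,"gripper": -0.2},
    {"dx": -0.02,"dy": -0.14,"dz": 0.09,"ax": 0.005,"ay": 0,"az": -0.001,"gripper": -0.2},
    {"dx": -0.02,"dy": -0.14,"dz": 0.09,"ax": 0.005,"ay": 0,"az": -0.001,"gripper": -0.2},
    {"dx": -0.02,"dy": -0.14,"dz": 0.09,"ax": 0.005,"ay": 0,"az": -0.001,"gripper": -0.2},
    {"dx": -0.02,"dy": -0.14,"dz": 0.09,"ax": 0.005,"ay": 0,"az": -0.001,"gripper": -0.2},
    {"dx": -0.02,"dy": -0.14,"dz": 0.09,"ax": 0.005,"ay": 0,"az": -0.001,"gripper": -0.2},
    {"dx": -0.02,"dy": -0.14,"dz": 0.09,"ax": 0.005,"ay": 0,"az": -0.001,"gripper": -0.2},
    {"dx": -0.02,"dy": -0.14,"dz": 0.09,"ax": 0.005,"ay": 0,"az": -0.001,"gripper": -0.2},
  ],
)

```text
clock: 9.25
position: [0.5209, -0.0104, 0.0512]
eef_rot: [-145.5, -4.7, 2.9]
wrist_force: [1.4, -15.6, 4.1]
opening: 0.401
```

Run:
```python
from look import *
crate()
F=pose((*(np.array([.506,.139])-f(-1.6)*.084),.03),88.4,35)
rows(cur(),F,10)
```

```text
tip [0.521 0.003 0.033] [-145.4   -4.7    3. ]
4536 [[329, 223], [247, 230], [249, 275], [261, 284], [331, 279]] far/left pts @z.2: [[0.56, 0.013], [0.552, 0.159], [0.471, 0.156], [0.455, 0.135], [0.46, 0.012]]
5213 [[449, 139], [349, 145], [350, 196], [354, 197], [357, 160], [362, 201], [430, 197], [436, 190], [434, 156], [440, 192], [445, 191], [451, 184]] far/left pts @z.2: [[0.711, -0.211], [0.704, -0.028], [0.609, -0.026], [0.607, -0.034], [0.676, -0.041], [0.599, -0.048], [0.603, -0.17], [0.616, -0.182], [0.679, -0.182], [0.612, -0.189], [0.613, -0.198], [0.626, -0.209]]
10 rows d [-0.033 -0.083  0.064] a [ 0.0003 -0.0015  0.0075] deg/row 0.7 total mm [-17.  52.  -3.]
```

move_arm(
  motion=[
    {"dx": -0.03,"dy": -0.125,"dz": 0.08,"ax": 0.004,"ay": -0.001,"az": 0.005,"gripper": -0.2},
    {"dx": -0.03,"dy": -0.125,"dz": 0.08,"ax": 0.004,"ay": -0.001,"az": 0.005,"gripper": -0.2},
    {"dx": -0.03,"dy": -0.125,"dz": 0.08,"ax": 0.004,"ay": -0.001,"az": 0.005,"gripper": -0.2},
    {"dx": -0.03,"dy": -0.125,"dz": 0.08,"ax": 0.004,"ay": -0.001,"az": 0.005,"gripper": -0.2},
    {"dx": -0.03,"dy": -0.125,"dz": 0.08,"ax": 0.004,"ay": -0.001,"az": 0.005,"gripper": -0.2},
    {"dx": -0.03,"dy": -0.125,"dz": 0.08,"ax": 0.004,"ay": -0.001,"az": 0.005,"gripper": -0.2},
    {"dx": -0.03,"dy": -0.125,"dz": 0.08,"ax": 0.004,"ay": -0.001,"az": 0.005,"gripper": -0.2},
    {"dx": -0.03,"dy": -0.125,"dz": 0.08,"ax": 0.004,"ay": -0.001,"az": 0.005,"gripper": -0.2},
    {"dx": -0.03,"dy": -0.125,"dz": 0.08,"ax": 0.004,"ay": -0.001,"az": 0.005,"gripper": -0.2},
    {"dx": -0.02,"dy": -0.08,"dz": 0.06,"ax": 0.004,"ay": 0,"az": 0.005,"gripper": -0.2},
  ],
)

```text
clock: 10.55
position: [0.5119, 0.044, 0.0499]
eef_rot: [-143.4, -2.3, -1.7]
wrist_force: [0.0, -18.4, 6.8]
opening: 0.399
```

Run:
```python
from look import *
crate("p2")
```

```text
tip [0.513 0.057 0.032] [-143.4   -2.3   -1.7]
4641 [[217, 229], [217, 275], [233, 283], [304, 282], [300, 228]] far/left pts @z.2: [[0.555, 0.212], [0.473, 0.212], [0.458, 0.184], [0.456, 0.06], [0.553, 0.065]]
5210 [[449, 139], [350, 145], [350, 196], [356, 192], [357, 160], [362, 201], [430, 197], [436, 190], [434, 156], [440, 192], [451, 184]] far/left pts @z.2: [[0.711, -0.211], [0.704, -0.03], [0.609, -0.026], [0.616, -0.037], [0.676, -0.041], [0.599, -0.048], [0.603, -0.17], [0.616, -0.182], [0.679, -0.182], [0.612, -0.189], [0.626, -0.209]]
```

View pics/p2.png

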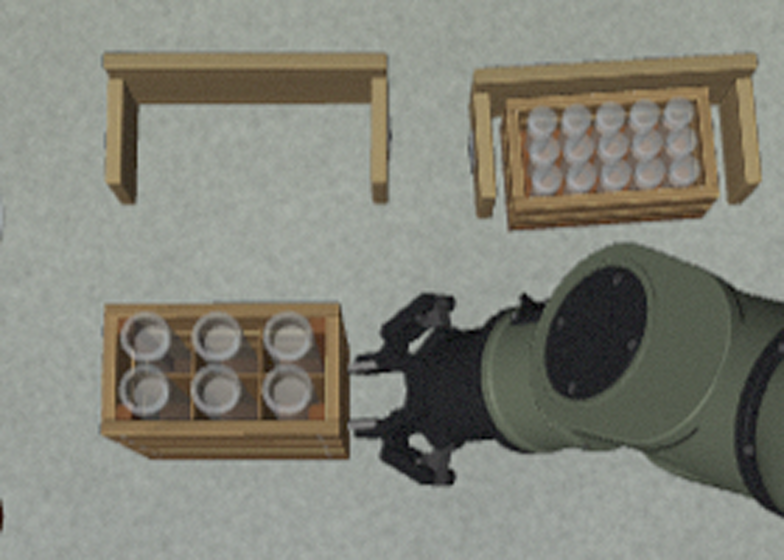

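The crate is now in front of the empty bay, centred at about (0.512,0.139) with yaw about -1°. The fingers still touch it. Next I retract, rise and go round to the near wide face.

move_arm(
  motion=[
    {"dx": 0,"dy": 0.4,"dz": -0.28,"ax": 0,"ay": 0,"az": 0,"gripper": -0.2},
    {"dx": 0,"dy": 0.65,"dz": -0.46,"ax": 0,"ay": 0,"az": 0,"gripper": -0.2},
    {"dx": 0,"dy": 0.5,"dz": -0.4,"ax": 0,"ay": 0,"az": 0,"gripper": -0.2},
    {"dx": 0,"dy": -0.57,"dz": -0.82,"ax": 0,"ay": 0,"az": 0,"gripper": 0.5},
    {"dx": 0,"dy": -0.57,"dz": -0.82,"ax": 0,"ay": 0,"az": 0,"gripper": 0.5},
    {"dx": 0,"dy": -0.57,"dz": -0.82,"ax": 0,"ay": 0,"az": 0,"gripper": 1},
    {"dx": 0,"dy": -0.57,"dz": -0.82,"ax": 0,"ay": 0,"az": 0,"gripper": 1},
    {"dx": 0,"dy": -0.57,"dz": -0.82,"ax": 0,"ay": 0,"az": 0,"gripper": 1},
    {"dx": 0,"dy": -0.57,"dz": -0.82,"ax": 0,"ay": 0,"az": 0,"gripper": 1},
    {"dx": 0,"dy": 0,"dz": 0,"ax": 0,"ay": 0,"az": 0,"gripper": 1},
  ],
)

```text
clock: 11.85
position: [0.4954, -0.0633, 0.3588]
eef_rot: [-143.5, -2.3, -1.8]
wrist_force: [-0.2, -0.2, -0.8]
opening: 1.0
```

Run:
```python
from look import *
o=robot.get_obs();print(o["qpos"].round(0));A=cur();print(tip(A).round(3))
for fl in(0,1):
    B=pose((.41,.14,.29),-1.6,35,fl);rows(A,B,20)
    for k in(5,10,15):print(tip(A@expm(np.real(logm(np.linalg.inv(A)@B))*k/20)).round(3))
```

```text
[ 46.  39. -45.  88. -11.  64.  11.]
[ 0.497 -0.05   0.341]
20 rows d [-0.237 -0.041  0.088] a [-0.0017  0.0297  0.043 ] deg/row 4.5 total mm [-98. 204. -51.]
[ 0.448 -0.02   0.328]
[0.414 0.027 0.315]
[0.401 0.083 0.302]
20 rows d [ 0.045 -0.251  0.075] a [-0.0312 -0.0018 -0.0551] deg/row 5.4 total mm [-98. 204. -51.]
[0.499 0.009 0.355]
[0.481 0.067 0.352]
[0.448 0.114 0.33 ]
```

move_arm(
  motion=[
    {"dx": 0.045,"dy": -0.25,"dz": 0.075,"ax": -0.031,"ay": -0.002,"az": -0.055,"gripper": 1},
    {"dx": 0.045,"dy": -0.25,"dz": 0.075,"ax": -0.031,"ay": -0.002,"az": -0.055,"gripper": 1},
    {"dx": 0.045,"dy": -0.25,"dz": 0.075,"ax": -0.031,"ay": -0.002,"az": -0.055,"gripper": 1},
    {"dx": 0.045,"dy": -0.25,"dz": 0.075,"ax": -0.031,"ay": -0.002,"az": -0.055,"gripper": 1},
    {"dx": 0.045,"dy": -0.25,"dz": 0.075,"ax": -0.031,"ay": -0.002,"az": -0.055,"gripper": 1},
    {"dx": 0.045,"dy": -0.25,"dz": 0.075,"ax": -0.031,"ay": -0.002,"az": -0.055,"gripper": 1},
    {"dx": 0.045,"dy": -0.25,"dz": 0.075,"ax": -0.031,"ay": -0.002,"az": -0.055,"gripper": 1},
    {"dx": 0.045,"dy": -0.25,"dz": 0.075,"ax": -0.031,"ay": -0.002,"az": -0.055,"gripper": 1},
    {"dx": 0.045,"dy": -0.25,"dz": 0.075,"ax": -0.031,"ay": -0.002,"az": -0.055,"gripper": 1},
    {"dx": 0.045,"dy": -0.25,"dz": 0.075,"ax": -0.031,"ay": -0.002,"az": -0.055,"gripper": 1},
  ],
)

```text
clock: 13.1
position: [0.4723, 0.0752, 0.3706]
eef_rot: [178.2, -16.4, 47.7]
wrist_force: [-0.4, -0.1, 0.3]
opening: 1.0
```

Run:
```python
from look import *
o=robot.get_obs();print(o["qpos"].round(0));A=cur();print(tip(A).round(3))
B=pose((.40,.14,.29),-1.6,35,1);rows(A,B,10)
```

```text
[ 23.  23. -47. 104.  15.  45.  19.]
[0.477 0.079 0.35 ]
10 rows d [ 0.028 -0.246  0.062] a [-0.03   -0.0025 -0.0508] deg/row 5.1 total mm [-85.  65. -63.]
```

move_arm(
  motion=[
    {"dx": 0.028,"dy": -0.246,"dz": 0.062,"ax": -0.03,"ay": -0.0025,"az": -0.051,"gripper": 1},
    {"dx": 0.028,"dy": -0.246,"dz": 0.062,"ax": -0.03,"ay": -0.0025,"az": -0.051,"gripper": 1},
    {"dx": 0.028,"dy": -0.246,"dz": 0.062,"ax": -0.03,"ay": -0.0025,"az": -0.051,"gripper": 1},
    {"dx": 0.028,"dy": -0.246,"dz": 0.062,"ax": -0.03,"ay": -0.0025,"az": -0.051,"gripper": 1},
    {"dx": 0.028,"dy": -0.246,"dz": 0.062,"ax": -0.03,"ay": -0.0025,"az": -0.051,"gripper": 1},
    {"dx": 0.028,"dy": -0.246,"dz": 0.062,"ax": -0.03,"ay": -0.0025,"az": -0.051,"gripper": 1},
    {"dx": 0.028,"dy": -0.246,"dz": 0.062,"ax": -0.03,"ay": -0.0025,"az": -0.051,"gripper": 1},
    {"dx": 0.028,"dy": -0.246,"dz": 0.062,"ax": -0.03,"ay": -0.0025,"az": -0.051,"gripper": 1},
    {"dx": 0.028,"dy": -0.246,"dz": 0.062,"ax": -0.03,"ay": -0.0025,"az": -0.051,"gripper": 1},
    {"dx": 0.028,"dy": -0.246,"dz": 0.062,"ax": -0.03,"ay": -0.0025,"az": -0.051,"gripper": 1},
  ],
)

```text
clock: 14.35
position: [0.3819, 0.153, 0.3096]
eef_rot: [145.4, 0.4, 91.4]
wrist_force: [0.1, 1.5, -0.2]
opening: 0.999
```

Run:
```python
from look import *
o=robot.get_obs();print(o["qpos"].round(0));A=cur();print(tip(A).round(3))
B=pose((.41,.14,.03),-1.6,35,1);rows(A,B,14)
for k in(5,10,14):print(tip(A@expm(np.real(logm(np.linalg.inv(A)@B))*k/14)).round(3))
```

```text
[-14.  19. -39. 139.  91.  37. -40.]
[0.394 0.153 0.291]
14 rows d [-0.017 -0.195  0.32 ] a [-0.0004 -0.0012  0.0022] deg/row 0.2 total mm [  15.  -13. -262.]
[0.4   0.148 0.198]
[0.405 0.144 0.105]
[0.41 0.14 0.03]
```

Run:
```python
from look import *
A=cur()
B=pose((.437,.14,.27),-1.6,29,1);rows(A,B,6)
C=pose((.437,.14,.03),-1.6,29,1);rows(B,C,14)
```

```text
6 rows d [-0.042  0.089  0.136] a [ 0.0108 -0.0024  0.0053] deg/row 1.1 total mm [ 44. -13. -20.]
14 rows d [ 0.    -0.166  0.3  ] a [ 0.  0. -0.] deg/row 0.0 total mm [   0.    0. -240.]
```

move_arm(
  motion=[
    {"dx": -0.042,"dy": 0.089,"dz": 0.136,"ax": 0.011,"ay": -0.002,"az": 0.005,"gripper": 1},
    {"dx": -0.042,"dy": 0.089,"dz": 0.136,"ax": 0.011,"ay": -0.002,"az": 0.005,"gripper": 1},
    {"dx": -0.042,"dy": 0.089,"dz": 0.136,"ax": 0.011,"ay": -0.002,"az": 0.005,"gripper": 1},
    {"dx": -0.042,"dy": 0.089,"dz": 0.136,"ax": 0.011,"ay": -0.002,"az": 0.005,"gripper": 1},
    {"dx": -0.042,"dy": 0.089,"dz": 0.136,"ax": 0.011,"ay": -0.002,"az": 0.005,"gripper": 1},
    {"dx": -0.042,"dy": 0.089,"dz": 0.136,"ax": 0.011,"ay": -0.002,"az": 0.005,"gripper": 1},
    {"dx": 0,"dy": -0.08,"dz": 0.15,"ax": 0,"ay": 0,"az": 0,"gripper": 1},
    {"dx": 0,"dy": -0.08,"dz": 0.15,"ax": 0,"ay": 0,"az": 0,"gripper": 1},
    {"dx": 0,"dy": -0.08,"dz": 0.15,"ax": 0,"ay": 0,"az": 0,"gripper": 1},
    {"dx": 0,"dy": 0,"dz": 0,"ax": 0,"ay": 0,"az": 0,"gripper": 1},
  ],
)

```text
clock: 15.6
position: [0.4188, 0.1555, 0.2613]
eef_rot: [151.6, -0.1, 92.1]
wrist_force: [-1.1, -1.2, 0.4]
opening: 1.0
```

Run:
```python
from look import *
o=robot.get_obs();print(o["qpos"].round(0));A=cur();print(tip(A).round(3))
B=pose((.437,.14,.03),-1.6,29,1);rows(A,B,10)
```

```text
[-10.  27. -37. 134.  93.  33. -35.]
[0.429 0.156 0.242]
10 rows d [-0.031 -0.19   0.379] a [-0.0007 -0.0022  0.0037] deg/row 0.4 total mm [   8.  -15. -212.]
```

move_arm(
  motion=[
    {"dx": -0.04,"dy": -0.19,"dz": 0.37,"ax": 0,"ay": -0.002,"az": 0.004,"gripper": 1},
    {"dx": -0.04,"dy": -0.19,"dz": 0.37,"ax": 0,"ay": -0.002,"az": 0.004,"gripper": 1},
    {"dx": -0.04,"dy": -0.19,"dz": 0.37,"ax": 0,"ay": -0.002,"az": 0.004,"gripper": 1},
    {"dx": -0.04,"dy": -0.19,"dz": 0.37,"ax": 0,"ay": -0.002,"az": 0.004,"gripper": 1},
    {"dx": -0.04,"dy": -0.19,"dz": 0.37,"ax": 0,"ay": -0.002,"az": 0.004,"gripper": 1},
    {"dx": -0.04,"dy": -0.19,"dz": 0.37,"ax": 0,"ay": -0.002,"az": 0.004,"gripper": 1},
    {"dx": -0.04,"dy": -0.19,"dz": 0.37,"ax": 0,"ay": -0.002,"az": 0.004,"gripper": 1},
    {"dx": 0,"dy": 0,"dz": 0,"ax": 0,"ay": 0,"az": 0,"gripper": 1},
    {"dx": 0,"dy": 0,"dz": 0,"ax": 0,"ay": 0,"az": 0,"gripper": 1},
    {"dx": 0,"dy": 0,"dz": 0,"ax": 0,"ay": 0,"az": 0,"gripper": 1},
  ],
)

```text
clock: 16.85
position: [0.4357, 0.1566, 0.1254]
eef_rot: [152.3, 0.2, 90.6]
wrist_force: [0.3, 0.2, -0.2]
opening: 0.999
```

Run:
```python
from look import *
o=robot.get_obs();print(o["qpos"].round(0));A=cur();print(tip(A).round(3))
B=pose((.445,.139,.03),-1.6,33,1);rows(A,B,10)
s=cams.read_camera("side")["pixels"];t=cams.read_camera("top")["pixels"]
cv2.imwrite("pics/p3.png",np.hstack([cv2.resize(s[60:360,140:540],(400,300)),cv2.resize(t[120:420,150:550],(400,300))])[:,:,::-1])
```

```text
[  1.  64. -74. 140. 104.  81. -50.]
[0.446 0.157 0.106]
10 rows d [-0.034 -0.082  0.131] a [-0.0061 -0.0011  0.0023] deg/row 0.6 total mm [ -3. -17. -77.]
```

View pics/p3.png

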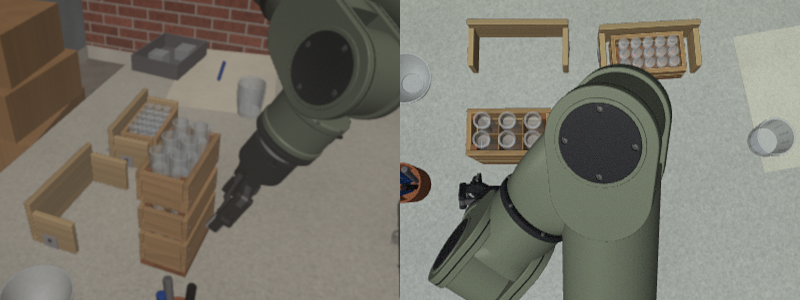

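The view shows the gripper behind the crate's near face, with the arm folded and q4 near its limit. Lowering should ease q4, so I'll check its exact value and where the arm's limit lies.

Run:
```python
from look import *
o=robot.get_obs();print(o["qpos"].round(2));A=cur()
B=pose((.442,.15,.033),-1.6,30,1);rows(A,B,9)
# wrist-centre distance estimate along tool axis, shoulder height hs unknown
for L in(.25,.3,.35):
  for n,M in(("now",A),("low",B),("c40",pose((.48,.14,.033),-1.6,33,1))):
    w=tip(M)-L*M[:3,2];print(L,n,w.round(3),[np.linalg.norm(w-[0,0,h]).round(3) for h in(.3,.36)])
```

```text
[  1.14  63.95 -73.99 140.41 104.05  80.8  -50.15]
9 rows d [-0.014 -0.087  0.138] a [-0.0029 -0.0012  0.0026] deg/row 0.3 total mm [ -5.  -6. -73.]
0.25 now [0.33  0.156 0.327] [np.float64(0.366), np.float64(0.366)]
0.25 low [0.317 0.153 0.25 ] [np.float64(0.356), np.float64(0.369)]
0.25 c40 [0.344 0.144 0.243] [np.float64(0.377), np.float64(0.391)]
0.3 now [0.306 0.156 0.371] [np.float64(0.351), np.float64(0.344)]
0.3 low [0.292 0.154 0.293] [np.float64(0.33), np.float64(0.337)]
0.3 c40 [0.317 0.145 0.285] [np.float64(0.348), np.float64(0.356)]
0.35 now [0.283 0.156 0.416] [np.float64(0.343), np.float64(0.328)]
0.35 low [0.267 0.155 0.336] [np.float64(0.311), np.float64(0.31)]
0.35 c40 [0.289 0.145 0.327] [np.float64(0.325), np.float64(0.326)]
```

```bash
cat >> look.py <<'E'
def pose2(tp,head,tilt,lean):
    a=np.radians(head);h=np.array([np.cos(a),np.sin(a),0]);r=np.array([h[1],-h[0],0])
    z=h*np.tan(np.radians(tilt))+r*np.tan(np.radians(lean))+[0,0,-1];z/=np.linalg.norm(z)
    x=np.cross(h,z);x/=np.linalg.norm(x);x*=np.sign(x@-r)
    T=np.eye(4);T[:3,:3]=np.c_[x,np.cross(z,x),z];T[:3,3]=np.array(tp)-.022*z;return T
E
python3 - <<'E'
from look import *
A=cur();t0=tip(A)
for lean in(15,20,25):
    B=pose2((.442,.139,.106),-1.6,33,lean);C=pose2((.442,.139,.035),-1.6,33,lean);print(lean,"x",B[:3,0].round(2))
    for M in(B,C):
        w=tip(M)-.3*M[:3,2];print(w.round(3),[np.linalg.norm(w-[0,0,h]).round(3) for h in(.3,.36)])
B=pose2((.442,.139,.106),-1.6,33,20);rows(A,B,10);rows(B,pose2((.442,.139,.035),-1.6,33,20),6)
D=np.linalg.inv(A)@B
for k in(3,6):print(tip(A@expm(np.real(logm(D))*k/10)).round(3))
E
```

```text
15 x [ 0.03  0.97 -0.26]
[0.284 0.209 0.351] [np.float64(0.357), np.float64(0.353)]
[0.284 0.209 0.28 ] [np.float64(0.354), np.float64(0.362)]
20 x [ 0.03  0.94 -0.34]
[0.288 0.231 0.347] [np.float64(0.372), np.float64(0.37)]
[0.288 0.231 0.276] [np.float64(0.37), np.float64(0.379)]
25 x [ 0.03  0.91 -0.42]
[0.293 0.252 0.34 ] [np.float64(0.389), np.float64(0.387)]
[0.293 0.252 0.269] [np.float64(0.388), np.float64(0.397)]
10 rows d [-0.021 -0.012  0.001] a [-0.0038 -0.0213 -0.0092] deg/row 2.0 total mm [ -5. -11.  -2.]
6 rows d [ 0.081 -0.116  0.19 ] a [ 0.  0. -0.] deg/row 0.0 total mm [  0.   0. -71.]
[0.445 0.151 0.105]
[0.444 0.146 0.105]
```

move_arm(
  motion=[
    {"dx": -0.021,"dy": -0.012,"dz": 0,"ax": -0.004,"ay": -0.021,"az": -0.009,"gripper": -0.2},
    {"dx": -0.021,"dy": -0.012,"dz": 0,"ax": -0.004,"ay": -0.021,"az": -0.009,"gripper": -0.2},
    {"dx": -0.021,"dy": -0.012,"dz": 0,"ax": -0.004,"ay": -0.021,"az": -0.009,"gripper": -0.2},
    {"dx": -0.021,"dy": -0.012,"dz": 0,"ax": -0.004,"ay": -0.021,"az": -0.009,"gripper": -0.2},
    {"dx": -0.021,"dy": -0.012,"dz": 0,"ax": -0.004,"ay": -0.021,"az": -0.009,"gripper": -0.2},
    {"dx": -0.021,"dy": -0.012,"dz": 0,"ax": -0.004,"ay": -0.021,"az": -0.009,"gripper": -0.2},
    {"dx": -0.021,"dy": -0.012,"dz": 0,"ax": -0.004,"ay": -0.021,"az": -0.009,"gripper": -0.2},
    {"dx": -0.021,"dy": -0.012,"dz": 0,"ax": -0.004,"ay": -0.021,"az": -0.009,"gripper": -0.2},
    {"dx": -0.021,"dy": -0.012,"dz": 0,"ax": -0.004,"ay": -0.021,"az": -0.009,"gripper": -0.2},
    {"dx": -0.021,"dy": -0.012,"dz": 0,"ax": -0.004,"ay": -0.021,"az": -0.009,"gripper": -0.2},
  ],
)

```text
clock: 18.2
position: [0.4303, 0.1454, 0.1249]
eef_rot: [148.0, 21.1, 88.1]
wrist_force: [0.5, -0.3, -0.2]
opening: 0.4
```

Run:
```python
from look import *
A=cur();print(tip(A).round(3),robot.get_obs()["qpos"].round(1))
rows(A,pose2((.442,.139,.035),-1.6,33,20),10)
```

```text
[0.442 0.138 0.107] [-13.9  64.2 -64.  135.6  91.7  91.6 -49.7]
10 rows d [ 0.051 -0.07   0.115] a [0.0006 0.0012 0.0004] deg/row 0.1 total mm [  0.   0. -72.]
```

The lean worked and q4 is down to 135.6°. Lowering now.

move_arm(
  motion=[
    {"dx": 0.051,"dy": -0.07,"dz": 0.115,"ax": 0,"ay": 0.001,"az": 0,"gripper": -0.2},
    {"dx": 0.051,"dy": -0.07,"dz": 0.115,"ax": 0,"ay": 0.001,"az": 0,"gripper": -0.2},
    {"dx": 0.051,"dy": -0.07,"dz": 0.115,"ax": 0,"ay": 0.001,"az": 0,"gripper": -0.2},
    {"dx": 0.051,"dy": -0.07,"dz": 0.115,"ax": 0,"ay": 0.001,"az": 0,"gripper": -0.2},
    {"dx": 0.051,"dy": -0.07,"dz": 0.115,"ax": 0,"ay": 0.001,"az": 0,"gripper": -0.2},
    {"dx": 0.051,"dy": -0.07,"dz": 0.115,"ax": 0,"ay": 0.001,"az": 0,"gripper": -0.2},
    {"dx": 0.051,"dy": -0.07,"dz": 0.115,"ax": 0,"ay": 0.001,"az": 0,"gripper": -0.2},
    {"dx": 0.051,"dy": -0.07,"dz": 0.115,"ax": 0,"ay": 0.001,"az": 0,"gripper": -0.2},
    {"dx": 0.051,"dy": -0.07,"dz": 0.115,"ax": 0,"ay": 0.001,"az": 0,"gripper": -0.2},
    {"dx": 0.051,"dy": -0.07,"dz": 0.115,"ax": 0,"ay": 0.001,"az": 0,"gripper": -0.2},
  ],
)

```text
clock: 19.45
position: [0.431, 0.1452, 0.0476]
eef_rot: [148.2, 20.3, 88.6]
wrist_force: [0.4, 0.7, -0.6]
opening: 0.397
```

Run:
```python
from look import *
A=cur();print(tip(A).round(3),robot.get_obs()["qpos"].round(1))
B=pose2((.464,.1395,.035),-1.6,33,20)
rows(A,B,10);rows(B,pose2((.514,.138,.035),-1.6,33,20),10)
```

```text
[0.442 0.138 0.03 ] [-15.2  75.  -59.1 136.2 101.4  95.1 -56. ]
10 rows d [-0.     0.043  0.014] a [0.0006 0.0002 0.0004] deg/row 0.1 total mm [22.  1.  5.]
10 rows d [-0.     0.085  0.052] a [ 0.  0. -0.] deg/row 0.0 total mm [50. -2.  0.]
```

move_arm(
  motion=[
    {"dx": 0,"dy": 0.05,"dz": 0.02,"ax": 0,"ay": 0,"az": 0,"gripper": -0.2},
    {"dx": 0,"dy": 0.05,"dz": 0.02,"ax": 0,"ay": 0,"az": 0,"gripper": -0.2},
    {"dx": 0,"dy": 0.05,"dz": 0.02,"ax": 0,"ay": 0,"az": 0,"gripper": -0.2},
    {"dx": 0,"dy": 0.05,"dz": 0.02,"ax": 0,"ay": 0,"az": 0,"gripper": -0.2},
    {"dx": 0,"dy": 0.05,"dz": 0.02,"ax": 0,"ay": 0,"az": 0,"gripper": -0.2},
    {"dx": 0,"dy": 0.06,"dz": 0.03,"ax": 0,"ay": 0,"az": 0,"gripper": -0.2},
    {"dx": 0,"dy": 0.06,"dz": 0.03,"ax": 0,"ay": 0,"az": 0,"gripper": -0.2},
    {"dx": 0,"dy": 0.06,"dz": 0.03,"ax": 0,"ay": 0,"az": 0,"gripper": -0.2},
    {"dx": 0,"dy": 0.06,"dz": 0.03,"ax": 0,"ay": 0,"az": 0,"gripper": -0.2},
    {"dx": 0,"dy": 0.06,"dz": 0.03,"ax": 0,"ay": 0,"az": 0,"gripper": -0.2},
  ],
)

```text
clock: 20.7
position: [0.46, 0.1456, 0.0507]
eef_rot: [148.7, 20.3, 89.0]
wrist_force: [-21.1, 0.3, 10.8]
opening: 0.399
```

Run:
```python
from look import *
A=cur();print(tip(A).round(3),robot.get_obs()["qpos"].round(1))
rows(A,pose2((.514,.138,.035),-1.6,33,20),10)
s=cams.read_camera("side")["pixels"];t=cams.read_camera("top")["pixels"]
cv2.imwrite("pics/p4.png",np.hstack([cv2.resize(s[100:325,140:440],(400,300)),cv2.resize(t[120:345,180:480],(400,300))])[:,:,::-1])
```

```text
[0.471 0.139 0.033] [-11.7  73.5 -58.9 131.3 102.9  92.5 -47.5]
10 rows d [-0.001  0.075  0.041] a [0.0001 0.     0.0007] deg/row 0.1 total mm [43. -1.  2.]
```

View pics/p4.png

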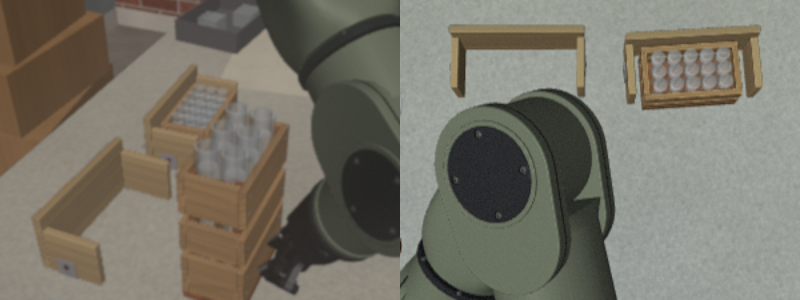

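The fingers are in contact low on the near face at 21 N, and the crate has started to slide. I'll keep pushing.

move_arm(
  motion=[
    {"dx": 0,"dy": 0.13,"dz": 0.075,"ax": -0.003,"ay": 0,"az": 0,"gripper": -0.2},
    {"dx": 0,"dy": 0.13,"dz": 0.075,"ax": -0.003,"ay": 0,"az": 0,"gripper": -0.2},
    {"dx": 0,"dy": 0.13,"dz": 0.075,"ax": -0.003,"ay": 0,"az": 0,"gripper": -0.2},
    {"dx": 0,"dy": 0.13,"dz": 0.075,"ax": -0.003,"ay": 0,"az": 0,"gripper": -0.2},
    {"dx": 0,"dy": 0.13,"dz": 0.075,"ax": -0.003,"ay": 0,"az": 0,"gripper": -0.2},
    {"dx": 0,"dy": 0.13,"dz": 0.075,"ax": -0.003,"ay": 0,"az": 0,"gripper": -0.2},
    {"dx": 0,"dy": 0.13,"dz": 0.075,"ax": -0.003,"ay": 0,"az": 0,"gripper": -0.2},
    {"dx": 0,"dy": 0.13,"dz": 0.075,"ax": -0.003,"ay": 0,"az": 0,"gripper": -0.2},
    {"dx": 0,"dy": 0.13,"dz": 0.075,"ax": -0.003,"ay": 0,"az": 0,"gripper": -0.2},
    {"dx": 0,"dy": 0.13,"dz": 0.075,"ax": -0.003,"ay": 0,"az": 0,"gripper": -0.2},
  ],
)

```text
clock: 22.05
position: [0.5259, 0.145, 0.0505]
eef_rot: [148.0, 20.6, 90.3]
wrist_force: [-20.6, -1.3, 9.9]
opening: 0.399
```

Run:
```python
from look import *
A=cur();print(tip(A).round(3),robot.get_obs()["qpos"].round(1))
rows(A,pose2((.58,.136,.035),-1.6,33,20),10)
crate("p5")
```

```text
[0.538 0.138 0.033] [ -6.5  72.6 -57.3 121.7 107.5  87.7 -32.9]
10 rows d [-0.005  0.074  0.043] a [ 0.0014 -0.0005  0.0022] deg/row 0.2 total mm [43. -2.  2.]
tip [0.538 0.138 0.033] [148.   20.6  90.3]
5191 [[449, 139], [350, 145], [350, 191], [356, 192], [354, 162], [358, 160], [362, 201], [430, 197], [436, 190], [434, 156], [440, 192], [451, 184]] far/left pts @z.2: [[0.711, -0.211], [0.704, -0.03], [0.618, -0.027], [0.616, -0.037], [0.672, -0.036], [0.675, -0.043], [0.599, -0.048], [0.603, -0.17], [0.616, -0.182], [0.679, -0.182], [0.612, -0.189], [0.626, -0.209]]
```

Run:
```python
from look import *
s=cams.read_camera("side");t=cams.read_camera("top")["pixels"]
cv2.imwrite("pics/p6.png",np.hstack([cv2.resize(s["pixels"][110:335,140:440],(400,300)),cv2.resize(t[110:260,180:380],(400,300))])[:,:,::-1])
C=np.array([.547+.042,.1365,0]);
for yaw in(-1.6,1,3):
  R=Ro.from_euler("z",yaw,degrees=True).as_matrix()
  print(yaw,[((proj(s,C+R@np.array(p))-[140,110])*4/3).round(0).tolist() for p in[(-.042,.075,.2),(.042,.075,.2),(.042,-.075,.2),(-.042,.075,0),(.042,.075,0)]])
```

```text
-1.6 [[186.0, 163.0], [120.0, 145.0], [179.0, 85.0], [192.0, 285.0], [135.0, 266.0]]
1 [[190.0, 163.0], [122.0, 147.0], [176.0, 85.0], [195.0, 285.0], [137.0, 268.0]]
3 [[193.0, 162.0], [123.0, 148.0], [174.0, 85.0], [197.0, 284.0], [138.0, 269.0]]
```

View pics/p6.png

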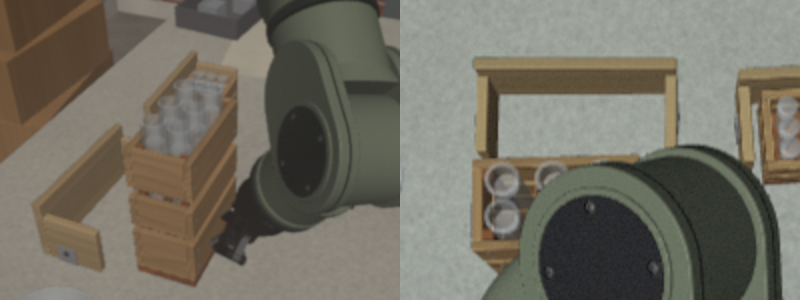

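Run:
```python
from look import *
c=cams.read_camera("top");g=cv2.cvtColor(c["pixels"],cv2.COLOR_RGB2HSV)
m=wood(c)
# far rim edge: first wood row below the bay interior, columns away from cheeks
pts=[]
for u in range(232,298,4):
    col=m[168:215,u];k=np.flatnonzero(col);pts.append((u,168+k[0]) if len(k) else None)
print(pts)
pts=[p for p in pts if p];L=np.array([ray(c,*p,.2)[:2] for p in pts]);s=np.polyfit(L[:,1],L[:,0],1);print("yaw",-np.degrees(np.arctan(s[0])),"x at y=.137",np.polyval(s,.137))
print("FL",ray(c,216.5,189.5,.2),"left edge cols",[int(np.flatnonzero(m[r,195:260])[0])+195 for r in range(192,232,5)])
```

```text
[(232, np.int64(189)), (236, np.int64(189)), (240, np.int64(189)), (244, np.int64(189)), (248, np.int64(189)), (252, np.int64(189)), (256, np.int64(189)), (260, np.int64(188)), (264, np.int64(188)), (268, np.int64(188)), (272, np.int64(188)), (276, np.int64(188)), (280, np.int64(188)), (284, np.int64(188)), (288, np.int64(188)), (292, np.int64(188)), (296, np.int64(187))]
yaw -0.006452063580340815 x at y=.137 0.6271714725912131
FL [0.62737378 0.21349704 0.2       ] left edge cols [216, 216, 216, 216, 216, 216, 216, 216]
```

The crate is about to enter. Its yaw is about 0°, its far face is at x = 0.627, and the clearances are about 11 mm left and 21 mm right. I'll push on with a slight bias to the right and a clockwise turn.

move_arm(
  motion=[
    {"dx": -0.015,"dy": 0.12,"dz": 0.07,"ax": -0.001,"ay": 0,"az": 0.003,"gripper": -0.2},
    {"dx": -0.015,"dy": 0.12,"dz": 0.07,"ax": -0.001,"ay": 0,"az": 0.003,"gripper": -0.2},
    {"dx": -0.015,"dy": 0.12,"dz": 0.07,"ax": -0.001,"ay": 0,"az": 0.003,"gripper": -0.2},
    {"dx": -0.015,"dy": 0.12,"dz": 0.07,"ax": -0.001,"ay": 0,"az": 0.003,"gripper": -0.2},
    {"dx": -0.015,"dy": 0.12,"dz": 0.07,"ax": -0.001,"ay": 0,"az": 0.003,"gripper": -0.2},
    {"dx": -0.015,"dy": 0.12,"dz": 0.07,"ax": -0.001,"ay": 0,"az": 0.003,"gripper": -0.2},
    {"dx": -0.015,"dy": 0.12,"dz": 0.07,"ax": -0.001,"ay": 0,"az": 0.003,"gripper": -0.2},
    {"dx": -0.015,"dy": 0.12,"dz": 0.07,"ax": -0.001,"ay": 0,"az": 0.003,"gripper": -0.2},
    {"dx": -0.015,"dy": 0.12,"dz": 0.07,"ax": -0.001,"ay": 0,"az": 0.003,"gripper": -0.2},
    {"dx": -0.015,"dy": 0.12,"dz": 0.07,"ax": -0.001,"ay": 0,"az": 0.003,"gripper": -0.2},
  ],
)

```text
clock: 23.5
position: [0.5852, 0.141, 0.0503]
eef_rot: [148.4, 19.2, 89.5]
wrist_force: [-18.4, 1.3, 7.0]
opening: 0.403
```

```bash
cat > edge.py <<'E'
from look import *
def edge(lo,hi,u0=234,u1=300):
    A=cur();print("tip",tip(A).round(3),robot.get_obs()["qpos"].round(1),robot.get_obs()["wrist_force"].round(1))
    c=cams.read_camera("top");V=cv2.GaussianBlur(cv2.cvtColor(c["pixels"],cv2.COLOR_RGB2HSV),(3,3),0);m=wood(c)
    for u in range(u0,u1,12):print(u,[int(k)+lo for k in np.flatnonzero(np.diff((m[lo:hi,u]>0).astype(int)))])
    return c,m
E
python3 - <<'E'
from edge import *
c,m=edge(125,225)
print("left",[(r,int(np.flatnonzero(m[r,195:260])[0])+195) for r in range(160,220,6)])
print(proj(c,[.627+.06,.137,.2]),proj(c,[.75,.137,.09]))
E
```

```text
tip [0.597 0.135 0.033] [ -2.4  72.3 -56.9 111.7 108.6  82.  -21.7] [-18.4   1.3   7. ]
234 [138, 157, 196, 221]
246 [138, 174, 178, 179, 183, 192, 196, 222]
258 [138, 157, 196, 219]
270 [138, 176, 182, 193, 195, 215]
282 [138, 157, 196, 197]
294 [138, 190]
left [(160, 218), (166, 218), (172, 218), (178, 218), (184, 218), (190, 218), (196, 218), (202, 219), (208, 224), (214, 229)]
[258.69756277 156.50082124] [264.44367616 142.99020777]
```

move_arm(
  motion=[
    {"dx": -0.012,"dy": 0.12,"dz": 0.07,"ax": -0.001,"ay": 0,"az": 0.003,"gripper": -0.2},
    {"dx": -0.012,"dy": 0.12,"dz": 0.07,"ax": -0.001,"ay": 0,"az": 0.003,"gripper": -0.2},
    {"dx": -0.012,"dy": 0.12,"dz": 0.07,"ax": -0.001,"ay": 0,"az": 0.003,"gripper": -0.2},
    {"dx": -0.012,"dy": 0.12,"dz": 0.07,"ax": -0.001,"ay": 0,"az": 0.003,"gripper": -0.2},
    {"dx": -0.012,"dy": 0.12,"dz": 0.07,"ax": -0.001,"ay": 0,"az": 0.003,"gripper": -0.2},
    {"dx": -0.012,"dy": 0.12,"dz": 0.07,"ax": -0.001,"ay": 0,"az": 0.003,"gripper": -0.2},
    {"dx": -0.012,"dy": 0.12,"dz": 0.07,"ax": -0.001,"ay": 0,"az": 0.003,"gripper": -0.2},
    {"dx": -0.012,"dy": 0.11,"dz": 0.065,"ax": -0.001,"ay": 0,"az": 0.003,"gripper": -0.2},
    {"dx": -0.01,"dy": 0.08,"dz": 0.05,"ax": -0.001,"ay": 0,"az": 0.001,"gripper": -0.2},
    {"dx": -0.01,"dy": 0.06,"dz": 0.04,"ax": -0.001,"ay": 0,"az": 0,"gripper": -0.2},
  ],
)

```text
clock: 24.8
position: [0.6377, 0.1383, 0.0498]
eef_rot: [148.8, 18.0, 89.0]
wrist_force: [-24.7, 1.0, 16.3]
opening: 0.402
```

Run:
```python
from edge import *
c,m=edge(115,225,240,320)
print("left",[(r,int(np.flatnonzero(m[r,195:260])[0])+195) for r in range(130,200,6)])
print([proj(c,p).round(1).tolist() for p in[(.75,.137,.2),(.75,.208,.2),(.75,.058,.2),(.75,.137,.09)]])
```

```text
tip [0.649 0.132 0.032] [ -0.2  72.8 -56.7 102.1 108.1  77.3 -12.1] [-24.7   1.   16.3]
240 [129, 131, 168, 198]
252 [129, 133, 142, 151, 160, 198]
264 [129, 130, 168, 198]
276 [129, 135, 140, 151, 159, 193]
288 [168, 198]
300 [129, 193]
312 [138, 156]
left [(130, 221), (136, 221), (142, 217), (148, 219), (154, 218), (160, 218), (166, 218), (172, 218), (178, 218), (184, 218), (190, 222), (196, 235)]
[[258.4, 123.5], [219.7, 124.5], [301.4, 122.4], [264.4, 143.0]]
```

move_arm(
  motion=[
    {"dx": 0,"dy": 0.08,"dz": 0.05,"ax": -0.001,"ay": 0,"az": 0.002,"gripper": -0.2},
    {"dx": 0,"dy": 0.08,"dz": 0.05,"ax": -0.001,"ay": 0,"az": 0.002,"gripper": -0.2},
    {"dx": 0,"dy": 0.08,"dz": 0.05,"ax": -0.001,"ay": 0,"az": 0.002,"gripper": -0.2},
    {"dx": 0,"dy": 0.08,"dz": 0.05,"ax": -0.001,"ay": 0,"az": 0.002,"gripper": -0.2},
    {"dx": 0,"dy": 0.08,"dz": 0.05,"ax": -0.001,"ay": 0,"az": 0,"gripper": -0.2},
    {"dx": 0,"dy": 0.08,"dz": 0.05,"ax": -0.001,"ay": 0,"az": 0,"gripper": -0.2},
    {"dx": 0,"dy": 0.08,"dz": 0.05,"ax": -0.001,"ay": 0,"az": 0,"gripper": -0.2},
    {"dx": 0,"dy": 0.08,"dz": 0.05,"ax": -0.001,"ay": 0,"az": 0,"gripper": -0.2},
    {"dx": 0,"dy": 0.08,"dz": 0.05,"ax": -0.001,"ay": 0,"az": 0,"gripper": -0.2},
    {"dx": 0,"dy": 0.08,"dz": 0.05,"ax": -0.001,"ay": 0,"az": 0,"gripper": -0.2},
  ],
)

```text
clock: 26.1
position: [0.6478, 0.1415, 0.0436]
eef_rot: [152.6, 18.4, 90.8]
wrist_force: [-66.4, 0.3, 30.3]
opening: 0.402
```

Run:
```python
from edge import *
c,m=edge(115,225,228,305)
```

```text
tip [0.658 0.135 0.025] [-1.000e-01  7.320e+01 -5.700e+01  9.720e+01  1.041e+02  7.520e+01
 -4.700e+00] [-66.4   0.3  30.3]
228 [124, 127, 139, 144, 157, 183, 187, 188]
240 [124, 126, 163, 190, 191, 194]
252 [124, 128, 138, 145, 156, 194]
264 [124, 125, 163, 194]
276 [124, 129, 136, 146, 155, 189]
288 [124, 125, 163, 194]
300 [124, 194]
```

The force rose to 66 N and the rim is level at row 124, where the home position was predicted. The crate is home and square, so I'm backing off.

move_arm(
  motion=[
    {"dx": 0,"dy": -0.1,"dz": -0.07,"ax": 0,"ay": 0,"az": 0,"gripper": -0.2},
    {"dx": 0,"dy": -0.2,"dz": -0.13,"ax": 0,"ay": 0,"az": 0,"gripper": -0.2},
    {"dx": 0,"dy": -0.3,"dz": -0.2,"ax": 0,"ay": 0,"az": 0,"gripper": -0.2},
    {"dx": 0,"dy": -0.3,"dz": -0.2,"ax": 0,"ay": 0,"az": 0,"gripper": -0.2},
    {"dx": 0,"dy": -0.3,"dz": -0.2,"ax": 0,"ay": 0,"az": 0,"gripper": -0.2},
    {"dx": 0,"dy": -0.3,"dz": -0.2,"ax": 0,"ay": 0,"az": 0,"gripper": -0.2},
    {"dx": 0,"dy": -0.3,"dz": -0.2,"ax": 0,"ay": 0,"az": 0,"gripper": -0.2},
    {"dx": 0,"dy": -0.2,"dz": -0.15,"ax": 0,"ay": 0,"az": 0,"gripper": -0.2},
    {"dx": 0,"dy": 0,"dz": 0,"ax": 0,"ay": 0,"az": 0,"gripper": -0.2},
    {"dx": 0,"dy": 0,"dz": 0,"ax": 0,"ay": 0,"az": 0,"gripper": -0.2},
  ],
)

```text
clock: 27.4
position: [0.5251, 0.1429, 0.0572]
eef_rot: [152.6, 18.5, 90.9]
wrist_force: [-0.1, 0.1, -0.2]
opening: 0.402
```

Run:
```python
from edge import *
c,m=edge(115,225,228,305)
s=cams.read_camera("side")["pixels"];t=c["pixels"]
cv2.imwrite("pics/p7.png",np.hstack([cv2.resize(s[100:400,100:500],(400,300)),cv2.resize(t[100:340,110:430],(400,300))])[:,:,::-1])
```

```text
tip [0.535 0.137 0.039] [ -3.7  70.7 -59.3 119.6 103.5  83.  -27.8] [-0.1  0.1 -0.2]
228 [124, 127, 139, 144, 157, 183, 188, 189]
240 [124, 126, 163, 190, 191, 194]
252 [125, 128, 138, 145, 156, 194]
264 [124, 125, 163, 194]
276 [124, 129, 136, 146, 155, 194]
288 [124, 125, 163, 192]
300 [124, 190]
```

View pics/p7.png

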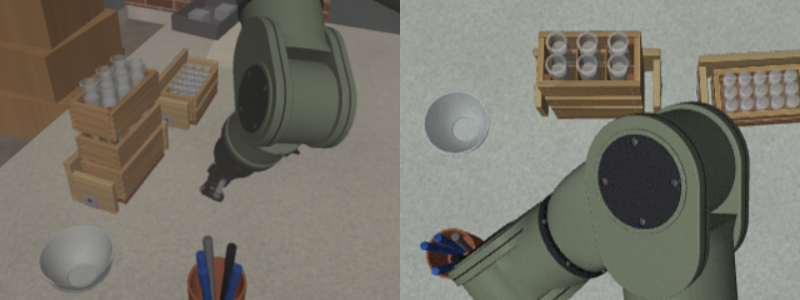

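The final view shows the crate upright between the cheeks, against the back board and clear of the gripper. Since the arm overhangs the pen pot in the top view, I'll check numerically that the other objects haven't moved.

Run:
```python
from edge import *
s=cams.read_camera("side")["pixels"][:,:,::-1].astype(int);t=cams.read_camera("top")["pixels"][:,:,::-1].astype(int)
s0=cv2.imread("pics/side0.png").astype(int);t0=cv2.imread("pics/top0.png").astype(int)
d=lambda a,b,r:np.abs(a-b)[r[0]:r[1],r[2]:r[3]].mean().round(2)
print("pot side",d(s,s0,(335,440,285,350)),"pot top left",d(t,t0,(280,322,125,150)),"bowl",d(s,s0,(325,392,138,216)),d(t,t0,(172,222,128,184)),"tumbler",d(t,t0,(235,280,495,546)),"low crate",d(t,t0,(138,200,385,452)),"left cheek/bay side",d(s,s0,(285,312,172,216)))
c=cams.read_camera("top");V=cams.read_camera("side")
H=[ray(c,u,124.5,.2) for u in(228,300)];print("far rim",np.round(H,3))
```

```text
pot side 8.86 pot top left 13.34 bowl 13.12 19.21 tumbler 20.5 low crate 15.78 left cheek/bay side 10.36
far rim [[0.75  0.193 0.2  ]
 [0.746 0.061 0.2  ]]
```

Run:
```python
from edge import *
s=np.ascontiguousarray(cams.read_camera("side")["pixels"][:,:,::-1]);t=np.ascontiguousarray(cams.read_camera("top")["pixels"][:,:,::-1])
s0=cv2.imread("pics/side0.png");t0=cv2.imread("pics/top0.png")
def m(a,b,r,n):
    y0,y1,x0,x1=r;q=cv2.matchTemplate(a[max(0,y0-12):y1+12,x0-12:x1+12],b[y0:y1,x0:x1],cv2.TM_CCOEFF_NORMED);_,v,_,l=cv2.minMaxLoc(q);print(n,"shift",l[0]-12,l[1]-12,round(v,3))
m(s,s0,(335,440,285,350),"pot side");m(t,t0,(280,322,125,150),"pot top");m(s,s0,(325,392,138,216),"bowl side");m(t,t0,(172,222,128,184),"bowl top");m(t,t0,(235,280,495,546),"tumbler");m(t,t0,(138,180,385,452),"low crate");m(t,t0,(75,150,555,620),"tray (ref)")
print("mean",t.mean(),t0.mean(),s.mean(),s0.mean())
```

```text
pot side shift 0 0 0.999
pot top shift 0 0 0.995
bowl side shift 0 0 0.998
bowl top shift 0 0 0.99
tumbler shift 0 0 0.991
low crate shift 0 0 0.994
tray (ref) shift 0 0 0.989
mean 134.2436306423611 123.74346788194444 98.80618381076388 91.45090711805555
```

Template matching finds no shift in any of the other objects; the pixel differences were only a change in overall brightness. The crate's far rim is at x = 0.746–0.750, which is the home position, with yaw about -1.6° like the bay. Handing in.

```bash
python3 -c "
from plant import ticket
print(ticket.hand_in())"
```

```text
the job is handed in; nothing more can be done
None
```

The tall crate is fully home in the empty (left) bay, square against the back board, and I have handed the job in at about 28 s on the robot's clock. I pushed it with the fingertips about 3 cm above the bench, first left along its right end face while turning it square, then straight in on its near wide face.

**Last checks:**
- **Seating:** the force rose to 66 N as the crate met the back board. The far rim is at x ≈ 0.746–0.750 m, which is the predicted home position, at about the bay's angle of -1.6°.
- **Upright and clear:** after I backed off about 12 cm, the crate stayed upright and in place, and the wrist force read about 0 N.
- **Other objects:** the pot, bowl, tumbler and low crate show no shift in the images.

**Problems and disagreements:**
- **Joint limit:** joint 4 reached 140.41° of its 140.48° range on the way to the near face, so I leaned the tool sideways to ease it.
- **Arm position:** the arm overhangs the pen pot in the top view, but the side view shows it well behind the pot.
- **Image comparison:** a raw pixel comparison seemed to show differences everywhere. They came from a change in overall brightness, and template matching showed no movement.

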